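# Level a tilting stand by its spirit level and keep the level pressed

### The arm

A 7-joint arm with a two-finger parallel gripper is mounted at the origin on a cart in front of the work surface, level with it; the furniture and walls round the work are solid. World frame = base frame: x ahead of the robot, y to its left, z up, the work surface at z = 0. Lengths are in m, angles in rad, forces in N, time in s.
With the tool pointing down it reaches from about 0.4 to 0.875 m from the base axis. Payload 6.5 kg.
Tool frame: the origin (TCP) lies midway between the tips of the shut fingers; the grasp point (between the pads) lies r.pinch_z behind it (r.pinch_z is the distance from the TCP to the grasp point, in m); z points along the fingers, y is the line along which they close (so a half turn about z gives the same grasp; the last joint's range is limited). The gripper opens to 85 mm and grips with 20 to 120 N. Pads are 22 mm wide; open, the fingers measure 114 mm over their backs; the gripper's body (76 mm by 85 mm) begins 54 mm behind the grasp point. The pads swing forward as they close: fully open they stand 13 mm farther back than shut.
Start: joints at [-1.309, 0.536, -0.004, 1.538, 0.003, 1.067, -0.071], TCP at [0.209, 0.615, 0.231] pointing down, gripper open.
Joint ranges: [-2.7, 2.7], [-0.37, 2.16], [-1.27, 1.26], [0.24, 2.4], [-1.31, 4.45], [0.19, 1.91], [-2.76, 2.76]. Speed limits (rad/s): [2.39, 2.39, 3.14, 3.14, 3.14, 3.14, 3.14].

### API

Orientations are given as a unit quaternion [w, x, y, z].
In Python, from cell import telemetry, capture, camera_params, r gives the robot as it stands. The module is installed in compiled form; this text tells all that it offers.
- The arm moves only by the shell command python3 -m inch 'ROWS' [FORCE]. ROWS is text: rows parted by semicolons, each of 7 numbers parted by spaces: the shift along the world's x, y, z in cm, then the turn, a rotation vector about the world's x, y, z in degrees, then the finger opening in cm, from 0 to 8.54. In form: tx ty tz ax ay az fingers; .... A call has 1 to 8 rows; each row is the pose to reach, as a shift and turn from the pose commanded when the call began; what a row does not reach only later rows make up. A row lasts 1/12 s, in which the tool goes at most 41.7 mm and 7.16 degrees, less where a joint would pass 70% of its speed; a pose out of reach is approached as far as the arm can. A call with a gripper value outside its range is refused whole. The fingers move at their own pace and stop on an object; FORCE is the grip in N (left out, the last holds). Time passes only in rows, so rows that repeat a pose let the fingers close. It gives the time, the measured TCP pose, the force, the opening and the grip force at its end, in the units of the state.
- telemetry.sense(): the state, without advancing time (a new reading comes with each control period).
- capture(name): name is "side" or "top" or "wrist"; returns (picture, depth): 480x640x3 uint8, red, green, blue; 480x640 float32, m along the optical axis (not along the pixel's ray), 0 where there is no reading.
- camera_params(name): a dict with "fx", "fy", "cx", "cy" (pixels), "R" (3x3) and "t" (3): a world point X has camera coordinates R X + t. Camera axes: x right, y down, z forward; pixel columns grow to the right and rows downward; lengths in m; the calibration is good to about 2 mm. A picture is of the moment at which its call begins: read the wrist's pose just before it. camera_params takes no time and is no camera call; for the wrist camera it gives the pose at the moment of the call.
- r.sign_off(): hands the job in; it is judged then, once.
The state is a dict: "clock": time; "joint_pos": joint angles; "qd": joint speeds; "joint_efforts": joint torques, N m; "tool_pos": TCP position; "ee_rot": TCP orientation; "ft_force": force on the tool from outside, world axes, zero at the start; "torque": the same for the moment, N m; "grip_width": finger opening in m; "gripper_force": force on a finger pad.
Only numpy, scipy, OpenCV 4.12 (cv2) and the standard library are available. Lean on these libraries where they do the work, as an engineer would, in place of code of your own. Each camera call takes 0.05 s, during which the arm holds its last target. There are 200 camera calls.

### The job

Stand the spirit level lengthwise on the middle of the sloping shelf plate and let go of it. Then turn the knob of the levelling foot until the bubble comes to rest between the two black lines of the vial. Finally press the spirit level down on the plate from above with a light, steady push of about 10 newtons, and finish while still pressing it like that, with the bubble still between the lines; do not disturb the small things lying about.

Things in the scene. Friction and masses are not known exactly. Their poses are not given: they have to be found in the camera images.
- level_mid (a point): Spirit level: aluminium bar 100 mm long (y), 24 wide (x), 28 high, 0.2 kg, loose, vial on top. The point is its centre, 14 mm above its underside. At each end a solid block 27 mm long with a flat black pad on top (29 mm above the underside), the place to press; between them the vial with a white bubble 17 mm long. Grip it at the middle across the 24 mm width (side walls 18 mm high).
- bubble (a joint): Bubble's position along the level's y axis, m; 0 = midway between the two black lines, wholly between them within +-0.003. It goes to the higher end, 3.2 mm for every 0.01 rad of slope, 14 mm at most, and takes about 1 s to settle.
- shelf_mid (a point): Middle of the top face of the stand's aluminium shelf plate: 72 mm wide (x), 130 long (y), 10 thick, z its normal, hinged at the +y end, carried by the levelling foot at the -y end, too low at the start. When level the top is 52 mm above the worktop. The stand rests on soft rubber feet and sinks 1 mm for every 3 N of push, 8 mm at most.
- knob_grip (a point): Levelling foot's knob, round, black, 36 mm across, 29 high, axis upright, 112 mm from the plate's middle beyond its -y end, on a 44 mm square housing 58 mm high. The point is on the axis, half-way up the knob, 83 mm above the worktop. Clockwise from above raises the plate's -y end, 0.0227 rad per rad (7.2 mm of bubble); 0.9 to 1.8 rad clockwise are needed. It stays where left (0.12 N m).
- marker_mid (a point): Bystander, leave alone: felt marker 131 mm long, 16 mm thick, lying near the front edge of the worktop; this point is its centre.
- hex_key_mid (a point): Bystander, leave alone: hex key 97 mm long, 6 mm thick, lying behind the spirit level; this point is its centre.
- module_a_mid (a point): Bystander, leave alone: one of two dark potted modules, 30 x 26 x 27 mm, lying at either side of the stand and the spirit level; this point is its centre.
- module_b_mid (a point): Bystander, leave alone: one of two dark potted modules, 30 x 26 x 27 mm, lying at either side of the stand and the spirit level; this point is its centre.

How it is judged:
By the outcome, as a careful person would: the job done as asked, in the order asked, and still so for the second after the job is handed in, while the arm keeps its last pose, push and grip.
It also fails if it takes over 64 s, if anything falls off the work surface, if the arm or the gripper's body presses on something with over 40 N, if the wrist force passes 120 N, or if a joint passes its speed limit or range.

## Working session

There is one attempt and no reset: what is moved stays moved. The work goes in short steps, Python scripts to look and compute and a shell command to move; the robot and the scene stay as the last step left them, time stands still between calls to the robot, and variables do not carry over. Pictures are saved under pics/ and viewed, at most 10 in all, crops included, and the job is handed in when it is done.

```bash
mkdir -p pics
cat > h.py <<'E'
import numpy as np,cv2
from cell import telemetry,capture,camera_params,r
def snap(n,f):
    p=camera_params(n); im,d=capture(n)
    cv2.imwrite('pics/'+f+'.png',im[:,:,::-1]); np.savez('pics/'+f,d=d,**{k:np.array(v) for k,v in p.items()})
    return im,d,p
def w(f,u,v,z=None):
    q=np.load('pics/'+f+'.npz'); R,t=q['R'],q['t']
    ray=np.array([(u-q['cx'])/q['fx'],(v-q['cy'])/q['fy'],1]); c=-R.T@t; dr=R.T@ray
    s=q['d'][int(v),int(u)] if z is None else (z-c[2])/dr[2]
    return c+s*dr
E
python3 - <<'E'
from h import *
snap('top','t0');snap('side','s0')
s=telemetry.sense();print(s,r.pinch_z)
E
```

```text
{'clock': 0.1, 'joint_pos': array([-1.30921512,  0.53709712, -0.00447604,  1.53878465,  0.00258042,
        1.0673143 , -0.07117586]), 'qd': array([ 2.49763787e-04, -3.34111806e-03, -1.12249579e-03, -1.73774168e-03,
        5.65368629e-04,  2.28771240e-05, -7.65698875e-04]), 'joint_efforts': array([ 3.23449349e-03, -5.84568965e+01,  1.05216365e+00, -2.59773999e+01,
        1.26448632e-02,  4.64178098e-03,  1.20874881e-05]), 'tool_pos': array([0.20906236, 0.61484601, 0.23049197]), 'ee_rot': array([-8.97930601e-05,  1.63099354e-01,  9.86609326e-01, -7.93882336e-04]), 'ft_force': array([0.43436994, 0.91390896, 0.76716152]), 'torque': array([-0.02735568,  0.04313926, -0.0136464 ]), 'gripper_force': 0.0, 'grip_width': 0.08564982622376281} 0.0187
```

View pics/t0.png

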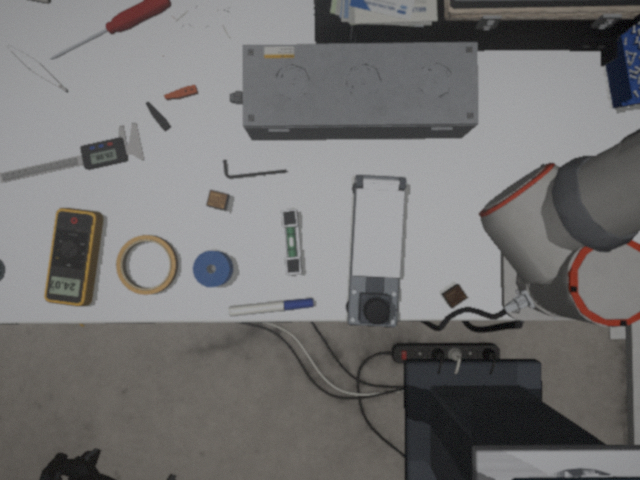

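View pics/s0.png

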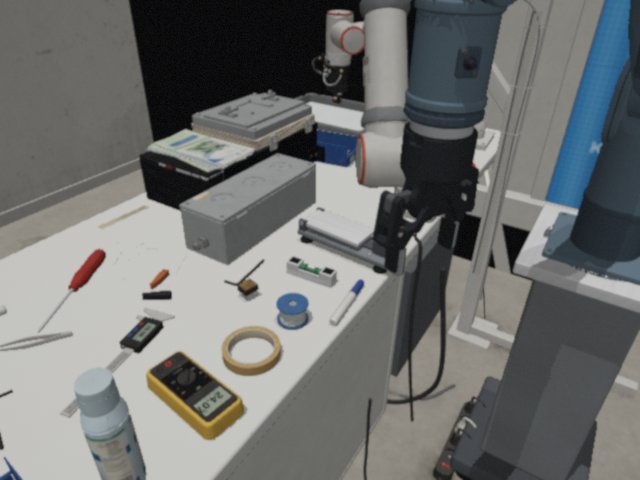

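The top view shows the level at about (291,242), the plate middle near (380,232), the knob at (376,307), and modules at (219,200) and (455,295). The hex key is at (255,172) and the marker at (272,306).

Run:
```python
from h import *
np.set_printoptions(precision=4,suppress=True)
P=dict(levA=(291,213,.029),levB=(292,268,.029),lev=(291.5,242,.029),plTL=(358,177,.05),plTR=(405,178,.05),plBL=(352,275,.05),plBR=(402,277,.05),knob=(376,307,.0975),modA=(219,200,.027),modB=(455,295,.027),marker=(272,306,.016),hex=(255,172,.006),box=(360,125,None),boxtop=(360,60,None))
for k,(u,v,z) in P.items(): print(k,w('t0',u,v,z),w('t0',u,v))
q=telemetry.sense()
c=camera_params('wrist');print(-c['R'].T@c['t'],c['R'])
im=cv2.imread('pics/t0.png')[160:335,200:480];cv2.imwrite('pics/t0c.png',cv2.resize(im,(800,500),interpolation=cv2.INTER_CUBIC))
```

```text
levA [0.5172 0.4402 0.029 ] [0.5173 0.4403 0.0273]
levB [0.4337 0.4393 0.029 ] [0.4337 0.4393 0.0291]
lev [0.4731 0.4398 0.029 ] [0.4732 0.4399 0.0268]
plTL [0.5685 0.3391 0.05  ] [0.5684 0.3392 0.0509]
plTR [0.5664 0.2694 0.05  ] [0.5661 0.2697 0.0525]
plBL [0.4232 0.3494 0.05  ] [0.4231 0.3494 0.0492]
plBR [0.4197 0.2756 0.05  ] [0.4177 0.2693 0.0012]
knob [0.3799 0.3185 0.0975] [0.3798 0.3185 0.0968]
modA [0.5381 0.5501 0.027 ] [0.5381 0.5499 0.0279]
modB [0.3909 0.1928 0.027 ] [0.3907 0.1921 0.0239]
marker [0.3754 0.471  0.016 ] [0.3753 0.4711 0.0151]
hex [0.5833 0.4972 0.006 ] [0.584  0.4977 0.0013]
box [0.6351 0.3387 0.1026] [0.6351 0.3387 0.1026]
boxtop [0.7263 0.338  0.1048] [0.7263 0.338  0.1048]
[0.1353 0.6402 0.3732] [[ 0.3225  0.9466 -0.0013]
 [ 0.9018 -0.3068  0.3044]
 [ 0.2877 -0.0994 -0.9525]]
```

View pics/t0c.png

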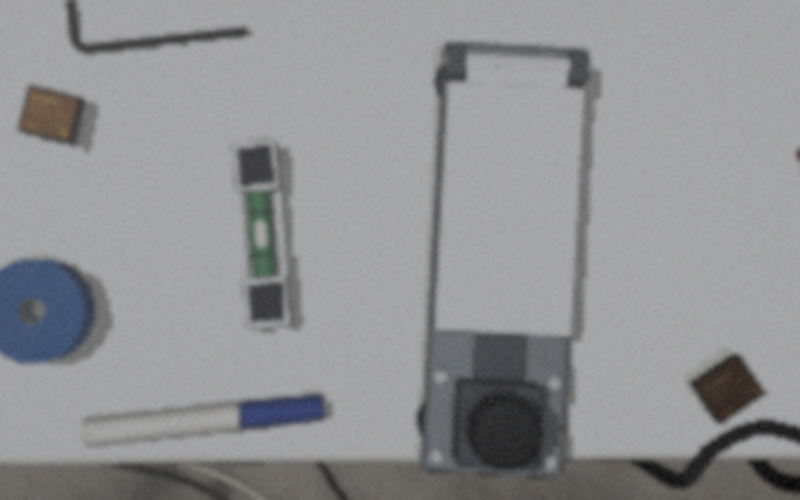

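Run:
```python
from h import *
np.set_printoptions(precision=4,suppress=True)
f=lambda a,b,z: w('t0',200+a/2.857,160+b/2.857,z)[:2]
A=(f(240,148,.028)+f(275,145,.028))/2;B=(f(252,327,.028)+f(285,324,.028))/2
print('level',(A+B)/2,np.linalg.norm(A-B),np.degrees(np.arctan2(*(A-B)[::-1])))
k=f(505,430,.0975)
T=(f(445,85,.052)+f(585,85,.052))/2; L=(f(436,328,.05)+f(571,336,.05))/2
for p,q in(((445,85),(436,325)),((585,85),(572,332))):
  d=f(*p,.052)-f(*q,.05);print(np.degrees(np.arctan2(d[1],d[0])))
d=T-L;print('plate',np.degrees(np.arctan2(d[1],d[0])),'knob',k,T,L)
d/=np.linalg.norm(d);print('mid',k+.112*d, L+.065*d)
d=T-k;print('axis from knob',np.degrees(np.arctan2(d[1],d[0])))
```

```text
level [0.4723 0.439 ] 0.09539200492507245 3.1266562238051696
-2.645636546534024
-3.5591934258921007
plate -3.1891646889743264 knob [0.375  0.3175] [0.549  0.3065] [0.4211 0.3136]
mid [0.4868 0.3113] [0.486 0.31 ]
axis from knob -3.619354851960212
```

```bash
python3 -m inch '4 -2.5 -1 0 0 5 7; 8 -5 -2 0 0 10 7; 12 -8 -3 0 0 16 7; 16 -10.5 -4 0 0 22 7; 20 -13 -5 0 0 22 7; 23 -15.5 -6 0 0 22 7; 26.3 -17.6 -7 0 0 22 7; 26.3 -17.6 -7 0 0 22 7' 30
python3 -m inch '0 0 0 0 0 0 7;0 0 0 0 0 0 7'
python3 - <<'E'
from h import *
s=telemetry.sense();print(s['tool_pos'],s['ee_rot'],s['ft_force'],s['clock'])
snap('wrist','w1')
E
```

```text
clock: 0.77
tool_pos: [0.4751, 0.4359, 0.1602]
ee_rot: [0.0, -0.027, 1.0, -0.001]
ft_force: [0.1, 0.3, 0.2]
grip_width: 0.0702
gripper_force: 0.0
clock: 0.93
tool_pos: [0.4742, 0.4365, 0.1602]
ee_rot: [-0.0, -0.026, 1.0, -0.001]
ft_force: [-0.8, 0.1, -0.5]
grip_width: 0.0701
gripper_force: 0.0
[0.47418158 0.43654239 0.16016986] [-2.69955237e-04 -2.56004137e-02  9.99671558e-01 -1.14959550e-03] [-0.78668062  0.07749597 -0.5364707 ] 0.9333
```

View pics/w1.png

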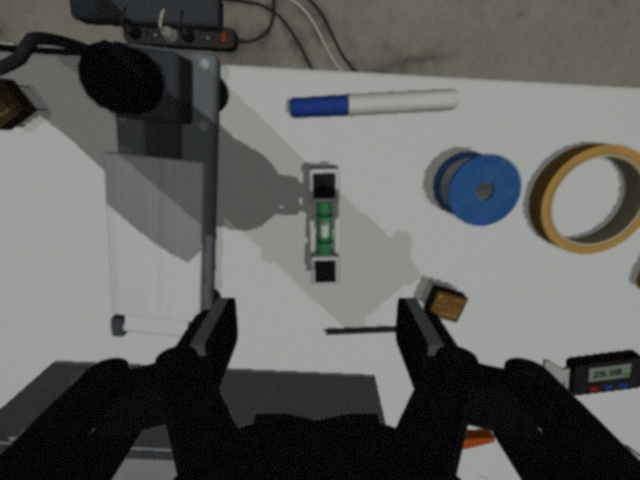

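The wrist view shows the level's top from (323,168) to (325,282). The plate's near edge runs from (106,152) to (204,162), and the knob top is at about (120,78).

Run:
```python
from h import *
np.set_printoptions(precision=4,suppress=True)
f=lambda a,b,z: w('w1',a,b,z)[:2]
A=f(323.5,168,.028);B=f(324.5,282,.028);d=B-A
print('level',(A+B)/2,np.linalg.norm(d),np.degrees(np.arctan2(d[1],d[0])))
a,b,c,e=f(106,152,.049),f(204,162,.049),f(112,315,.052),f(207,240,.051)
print(a,b,(a+b)/2,c,w('w1',106,156),w('w1',198,165),w('w1',115,300))
d=c-a;print(np.degrees(np.arctan2(d[1],d[0])));d=b-a;print(np.degrees(np.arctan2(d[1],d[0]))-90)
print('knob',f(120,78,.0975),w('w1',120,78))
q=np.load('pics/w1.npz')['d'];c=cv2.imread('pics/w1.png')
print(w('w1',312,220),w('w1',337,220),w('w1',324,225), w('w1',324,180),w('w1',324,270))
```

```text
level [0.4731 0.4427] 0.09708408523078259 3.7783343061102794
[0.4192 0.2838] [0.4226 0.3532] [0.4209 0.3185] [0.5489 0.2732] [0.4219 0.284  0.05  ] [0.425  0.3488 0.0491] [0.5354 0.2771 0.0515]
-4.662944896313595
-2.846321433590134
knob [0.3752 0.3251] [0.3754 0.3259 0.099 ]
[0.469  0.4325 0.0197] [0.4681 0.4535 0.0191] [0.4705 0.4425 0.0283] [0.4338 0.4404 0.0289] [0.5099 0.4448 0.0292]
```

```bash
python3 -m inch '0.1 0.3 -4 0 0 0 6; 0.1 0.3 -8 0 0 0 6; 0.1 0.3 -11 0 0 0 6; 0.1 0.3 -13.5 0 0 0 6; 0.1 0.3 -15 0 0 0 6; 0.1 0.3 -15.6 0 0 0 6;0.1 0.3 -15.6 0 0 0 6;0.1 0.3 -15.6 0 0 0 6' 30
python3 - <<'E'
from h import *
s=telemetry.sense();print(s['tool_pos'],s['ee_rot'],s['ft_force'],s['clock'])
snap('wrist','w2')
E
```

```text
clock: 1.65
tool_pos: [0.4735, 0.4437, 0.0066]
ee_rot: [0.001, -0.028, 1.0, 0.001]
ft_force: [-0.2, 1.2, 1.3]
grip_width: 0.06
gripper_force: 0.0
[0.47351336 0.44368207 0.00655455] [ 5.91144054e-04 -2.84888522e-02  9.99593626e-01  7.86119860e-04] [-0.22425738  1.17854031  1.33115246] 1.65
```

View pics/w2.png

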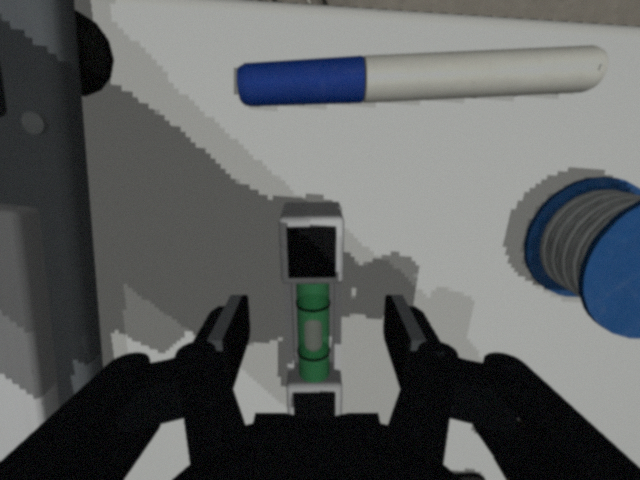

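```bash
python3 -m inch '0 -0.1 -0.45 0 0 0 5; 0 -0.1 -0.45 0 0 0 4; 0 -0.1 -0.45 0 0 0 3; 0 -0.1 -0.45 0 0 0 1.5; 0 -0.1 -0.45 0 0 0 1.5;0 -0.1 -0.45 0 0 0 1.5;0 -0.1 -0.45 0 0 0 1.5' 30
python3 -m inch '0 0 0 0 0 0 1.5; 0 0 1 0 0 0 1.5; 0 0 3 0 0 0 1.5; 0 0 6 0 0 0 1.5; 0 0 9 0 0 0 1.5;0 0 10 0 0 0 1.5;0 0 10 0 0 0 1.5;0 0 10 0 0 0 1.5' 30
```

```text
clock: 2.28
tool_pos: [0.4737, 0.4417, 0.0015]
ee_rot: [0.0, -0.028, 1.0, 0.0]
ft_force: [-0.3, -1.0, 4.7]
grip_width: 0.0233
gripper_force: 31.1
clock: 2.95
tool_pos: [0.473, 0.4412, 0.1004]
ee_rot: [-0.0, -0.028, 1.0, -0.0]
ft_force: [-0.5, -0.4, -2.7]
grip_width: 0.0234
gripper_force: 30.2
```

```bash
python3 -m inch '0.4 -3 0.5 0 -0.5 -2 1.5; 0.8 -6 0.5 0 -1 -4 1.5; 1.1 -9 0.5 0 -1.5 -6.5 1.5; 1.3 -11.5 0 0 -1.5 -6.5 1.5; 1.35 -12.8 -1 0 -1.5 -6.5 1.5;1.35 -12.8 -2.5 0 -1.5 -6.5 1.5;1.35 -12.8 -3.2 0 -1.5 -6.5 1.5;1.35 -12.8 -3.2 0 -1.5 -6.5 1.5' 30
python3 - <<'E'
from h import *
s=telemetry.sense();print(s['tool_pos'],s['ee_rot'],s['ft_force'],s['clock'])
snap('wrist','w3')
E
```

```text
clock: 3.62
tool_pos: [0.4844, 0.3122, 0.0656]
ee_rot: [0.011, 0.028, 1.0, -0.002]
ft_force: [-0.8, 0.5, -1.9]
grip_width: 0.0235
gripper_force: 30.2
[0.48438089 0.31218234 0.06561121] [ 0.01059666  0.02841057  0.99953799 -0.00208944] [-0.83833638  0.47208875 -1.9272403 ] 3.6167
```

View pics/w3.png

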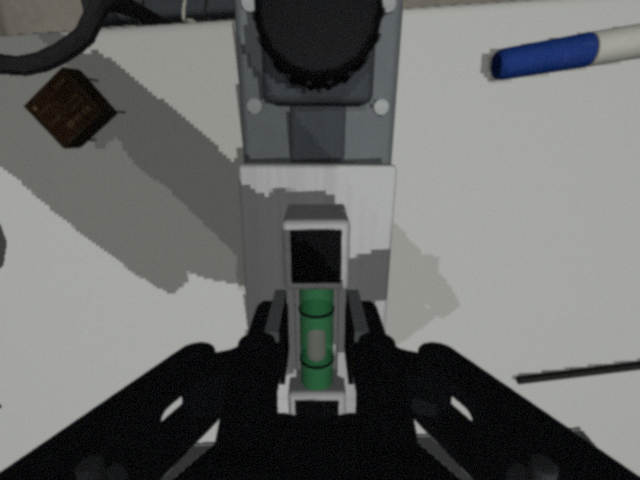

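```bash
python3 - <<'E'
from h import *
print(w('w3',242,166,.0487),w('w3',395,168,.0487),w('w3',318,180), 'lev near', w('w3',290,222),w('w3',342,222), 'knob',w('w3',319,15,.0975),w('w3',256,20,.0975),w('w3',380,20,.0975),w('w3',318,86,.0975))
E
python3 -m inch '0 0 -0.6 0 0 0 1.5;0 0 -1.1 0 0 0 1.5;0 0 -1.1 0 0 0 1.5;0 0 -1.1 0 0 0 1.5'
```

```text
[0.42065545 0.28247941 0.0487    ] [0.42545413 0.35099092 0.0487    ] [0.42894958 0.31617535 0.04811046] lev near [0.43591079 0.30604151 0.09139091] [0.43715907 0.32400157 0.09057881] knob [0.37633599 0.31930965 0.0975    ] [0.37651281 0.30205834 0.0975    ] [0.37848449 0.33586867 0.0975    ] [0.39401063 0.31805027 0.0975    ]
clock: 4.0
tool_pos: [0.4865, 0.3136, 0.0576]
ee_rot: [0.013, 0.028, 1.0, -0.0]
ft_force: [0.8, 0.5, -1.1]
grip_width: 0.0234
gripper_force: 30.2
```

```bash
python3 -m inch '0.1 -0.05 -0.2 0 0 0 1.5;0.1 -0.05 -0.2 0 0 0 1.5;0.1 -0.05 -0.2 0 0 0 1.5'; python3 -m inch '0 0 -0.2 0 0 0 1.5;0 0 -0.2 0 0 0 1.5;0 0 -0.2 0 0 0 1.5'
```

```text
clock: 4.25
tool_pos: [0.488, 0.3129, 0.0559]
ee_rot: [0.013, 0.029, 1.0, -0.0]
ft_force: [-0.2, -0.5, -2.1]
grip_width: 0.0231
gripper_force: 30.2
clock: 4.5
tool_pos: [0.4877, 0.3128, 0.0537]
ee_rot: [0.013, 0.029, 1.0, -0.0]
ft_force: [-0.8, 0.3, -1.6]
grip_width: 0.0232
gripper_force: 30.2
```

```bash
python3 -m inch '0 0 -0.1 0 0 0 1.5;0 0 -0.1 0 0 0 1.5;0 0 -0.1 0 0 0 1.5'; python3 -m inch '0 0 -0.1 0 0 0 1.5;0 0 -0.1 0 0 0 1.5;0 0 -0.1 0 0 0 1.5';python3 -m inch '0 0 -0.1 0 0 0 1.5;0 0 -0.1 0 0 0 1.5;0 0 -0.1 0 0 0 1.5'
```

```text
clock: 4.75
tool_pos: [0.4877, 0.3129, 0.0527]
ee_rot: [0.013, 0.029, 1.0, -0.0]
ft_force: [-0.6, -1.2, -1.7]
grip_width: 0.0234
gripper_force: 30.2
clock: 5.0
tool_pos: [0.4877, 0.3129, 0.0517]
ee_rot: [0.013, 0.029, 1.0, -0.0]
ft_force: [0.5, -0.7, -2.1]
grip_width: 0.0231
gripper_force: 30.2
clock: 5.25
tool_pos: [0.4878, 0.3129, 0.0509]
ee_rot: [0.013, 0.029, 1.0, -0.0]
ft_force: [-0.0, -1.3, 0.4]
grip_width: 0.0236
gripper_force: 30.5
```

Contact has just been made, so I'm releasing.

```bash
python3 -m inch '0 0 -0.05 0 0 0 2.6;0 0 -0.05 0 0 0 3;0 0 -0.05 0 0 0 4;0 0 -0.05 0 0 0 5;0 0 0 0 0 0 5.5;0 0 1 0 0 0 5.5;0 0 4 0 0 0 5.5;0 0 8 0 0 0 5.5'
python3 -m inch '-2 0 3 0 1.5 0 5.5;-4 0 3 0 1.5 0 5.5;-4 0 3 0 1.5 0 5.5;-4 0 3 0 1.5 0 5.5;-4 0 3 0 1.5 0 5.5;-4 0 3 0 1.5 0 5.5;-4 0 3 0 1.5 0 5.5;-4 0 3 0 1.5 0 5.5;'
python3 - <<'E'
from h import *
s=telemetry.sense();print(s['tool_pos'],s['ee_rot'],s['ft_force'],s['clock'])
snap('wrist','w4')
E
```

```text
clock: 5.92
tool_pos: [0.4858, 0.3116, 0.1298]
ee_rot: [0.011, 0.028, 1.0, -0.002]
ft_force: [0.6, 0.3, 0.2]
grip_width: 0.055
gripper_force: 0.0
clock: 6.58
tool_pos: [0.4481, 0.3125, 0.1603]
ee_rot: [-0.0, 0.029, 1.0, -0.001]
ft_force: [-0.5, -0.0, 0.2]
grip_width: 0.055
gripper_force: 0.0
[0.44806175 0.31252485 0.16027933] [-2.37000675e-04  2.89285250e-02  9.99580868e-01 -1.08307831e-03] [-0.47995268 -0.02880057  0.18863205] 6.5833
```

View pics/w4.png

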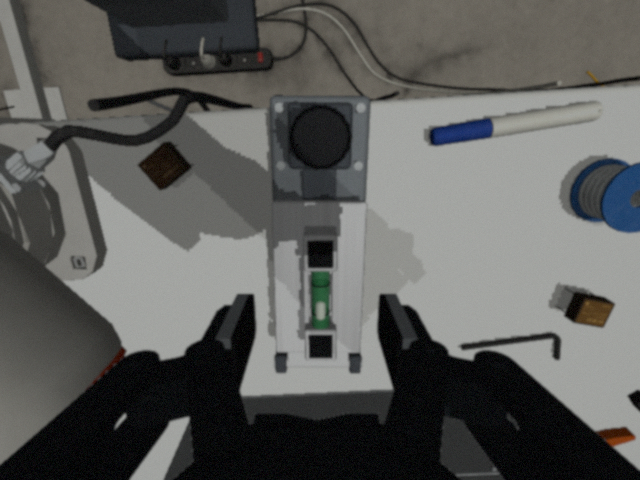

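```bash
cat >> h.py <<'E'
def bub(f,box,z=.078):
    u0,u1,v0,v1=box; im=cv2.imread('pics/'+f+'.png'); c=cv2.cvtColor(im,cv2.COLOR_BGR2HSV).astype(int)[v0:v1,u0:u1]
    g=(c[...,0]>45)&(c[...,0]<90)&(c[...,1]>110)
    vv,uu=np.nonzero(g); a,b,l,m=vv.min(),vv.max(),uu.min(),uu.max()
    wv=(c[a:b,l:m,2]>110)&(c[a:b,l:m,1]<110); wv[:, :2]=0; wv[:,-2:]=0
    n,lab,st,ce=cv2.connectedComponentsWithStats(wv.astype('uint8')); i=1+st[1:,4].argmax()
    y,x=ce[i]; P=[w(f,u0+l+ce[i][0],v0+t,z) for t in (a,b,a+ce[i][1])]
    print('green',u0+l,u0+m,v0+a,v0+b,'bubble',ce[i],st[i]);n=P[1]-P[0];L=np.linalg.norm(n)
    print('vial len',L,'bubble off toward hinge mm',1e3*((P[2]-(P[0]+P[1])/2)@n/L))
E
python3 - <<'E'
from h import *
bub('w4',(295,345,262,342))
print('pads',w('w4',320,253,.078),w('w4',320,346,.08),'bub',w('w4',320,312,.079),'knob',w('w4',320.5,136,.0975),w('w4',289,136,.0975),w('w4',352,136,.0975),'d',w('w4',320,136))
im=cv2.imread('pics/w4.png')[225:375,270:370];cv2.imwrite('pics/w4c.png',cv2.resize(im,(400,600),interpolation=cv2.INTER_CUBIC))
E
```

```text
green 312 328 264 341 bubble [ 8.44755245 46.29370629] [  4  37  10  19 143]
vial len 0.06201952920454486 bubble off toward hinge mm 5.151768975230387
pads [0.4513894  0.31484968 0.078     ] [0.52441196 0.31080519 0.08      ] bub [0.49644868 0.31235597 0.079     ] knob [0.37395316 0.31923962 0.0975    ] [0.3729099  0.30139075 0.0975    ] [0.37499607 0.33708248 0.0975    ] d [0.37395754 0.3189652  0.09631959]
```

View pics/w4c.png

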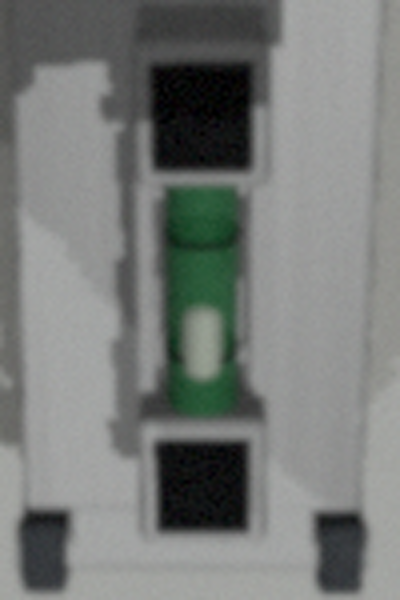

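The crop shows the lines at rows of about 238 and 352 and the bubble centre at about 343. That puts the bubble roughly 9 mm towards the hinge, so about 1.25 rad clockwise. Next I go to the knob, pre-rotated by +36°.

```bash
python3 -m inch '-2 0.2 0 0 0 6 6;-4 0.4 0 0 0 12 6;-6 0.65 0 0 0 18 6;-7.3 0.65 0 0 0 24 6;-7.3 0.65 0 0 0 30 6;-7.3 0.65 0 0 0 36 6;-7.3 0.65 0 0 0 36 6;-7.3 0.65 0 0 0 36 6'
python3 - <<'E'
from h import *
s=telemetry.sense();print(s['tool_pos'],s['ee_rot'],s['joint_pos'])
snap('wrist','w5')
E
```

```text
clock: 7.3
tool_pos: [0.375, 0.3193, 0.1607]
ee_rot: [0.0, -0.28, 0.96, -0.001]
ft_force: [-0.1, 1.0, -0.4]
grip_width: 0.0603
gripper_force: 0.0
[0.37498946 0.31927134 0.16066624] [ 1.24637365e-04 -2.79992595e-01  9.60001916e-01 -6.72760629e-04] [-0.64848156  0.37778515 -0.18107763  2.00036654  0.0972304   0.77189551
  1.25151687]
```

View pics/w5.png

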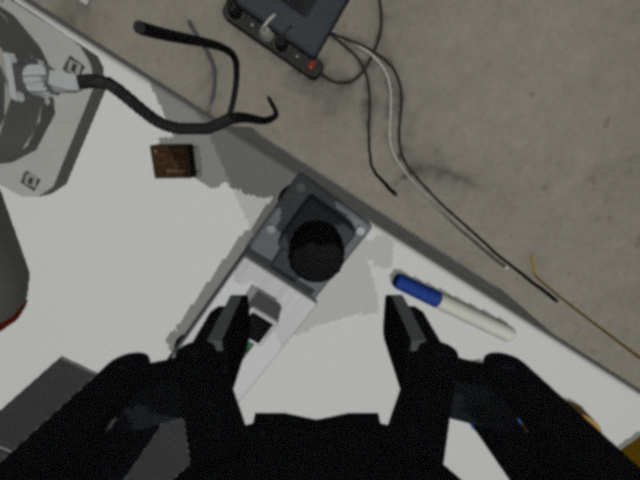

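The knob's top circle is centred at about (316,250) in the wrist picture.

Run:
```python
from h import *
for p in((316,250),(288,250),(344,250),(316,221),(316,279)):print(w('w5',*p,.0975))
```

```text
[0.37034988 0.31610863 0.0975    ]
[0.37981204 0.30125981 0.0975    ]
[0.36088967 0.33095437 0.0975    ]
[0.35447982 0.30600935 0.0975    ]
[0.38709915 0.32676742 0.0975    ]
```

```bash
python3 -m inch '-0.1 -0.1 -3 0 0 0 6;-0.1 -0.1 -6 0 0 0 6;-0.1 -0.1 -8 0 0 0 6;-0.1 -0.1 -9.3 0 0 0 6;-0.1 -0.1 -9.8 0 0 0 6;-0.1 -0.1 -9.8 0 0 0 6;-0.1 -0.1 -9.8 0 0 0 5;-0.1 -0.1 -9.8 0 0 0 4' 40
python3 -m inch '0 0 0 0 0 0 3.7;0 0 0 0 0 0 3.4;0 0 0 0 0 0 3;0 0 0 0 0 0 3;0 0 0 0 0 0 3;0 0 0 0 0 0 3' 40
python3 - <<'E'
from h import *
s=telemetry.sense();print(s['tool_pos'],s['ft_force'],s['torque'],s['grip_width'],s['gripper_force'])
E
```

```text
clock: 8.02
tool_pos: [0.3744, 0.319, 0.0637]
ee_rot: [0.001, -0.281, 0.96, -0.0]
ft_force: [0.1, -0.6, 0.3]
grip_width: 0.0403
gripper_force: 0.0
clock: 8.52
tool_pos: [0.3745, 0.3186, 0.0632]
ee_rot: [0.001, -0.281, 0.96, -0.0]
ft_force: [2.7, -0.7, 3.0]
grip_width: 0.0348
gripper_force: 39.8
[0.37453074 0.31864324 0.06317133] [ 2.67589885 -0.74033544  2.95380853] [-0.10433926 -0.59900873 -0.01130423] 0.034823418395062374 39.78522462886758
```

```bash
python3 -m inch '0 0 0 0 0 -6 3;0 0 0 0 0 -12 3;0 0 0 0 0 -18 3;0 0 0 0 0 -24 3;0 0 0 0 0 -30 3;0 0 0 0 0 -36 3;0 0 0 0 0 -42 3;0 0 0 0 0 -48 3'
python3 -m inch '0 0 0 0 0 -6 3;0 0 0 0 0 -12 3;0 0 0 0 0 -18 3;0 0 0 0 0 -23 3;0 0 0 0 0 -23 3;0 0 0 0 0 -23 3'
python3 - <<'E'
from h import *
s=telemetry.sense();q=s['ee_rot'];print(s['torque'],2*np.degrees(np.arctan2(q[2],q[1]))-90,s['joint_pos'][6])
E
```

```text
clock: 9.18
tool_pos: [0.3745, 0.319, 0.0631]
ee_rot: [0.001, 0.135, 0.991, -0.0]
ft_force: [2.2, -0.6, 2.4]
grip_width: 0.0345
gripper_force: 39.8
clock: 9.68
tool_pos: [0.3745, 0.3191, 0.0631]
ee_rot: [0.0, 0.327, 0.945, 0.0]
ft_force: [2.5, 0.4, 3.2]
grip_width: 0.0347
gripper_force: 40.0
[ 0.19889071 -0.725532   -0.08300653] 51.86279445357695 0.26648016813109565
```

```bash
python3 -m inch '0 0 0 0 0 0 4;0 0 0 0 0 0 5;0 0 0 0 0 0 6;0 0 0 0 0 0 6;0 0 2 0 0 0 6;0 0 5 0 0 0 6;0 0 9.7 0 0 0 6;0 0 9.7 0 0 0 6' 30
python3 -m inch '2 0 0 0 0 6 6;4 -0.3 0 0 0 12 6;6 -0.6 0 0 0 18 6;7.3 -0.6 0 0 0 24 6;7.3 -0.6 0 0 0 30 6;7.3 -0.6 0 0 0 35 6;7.3 -0.6 0 0 0 35 6;7.3 -0.6 0 0 0 35 6' 30
python3 - <<'E'
from h import *
snap('wrist','w6')
im=cv2.imread('pics/w6.png')[225:375,270:370];cv2.imwrite('pics/w6c.png',cv2.resize(im,(400,600),interpolation=cv2.INTER_CUBIC))
for f in('w4','w6'):
  bub(f,(295,345,262,342))
  c=cv2.cvtColor(cv2.imread('pics/'+f+'.png'),cv2.COLOR_BGR2HSV)[262:345,317:323].mean(1).round().astype(int)
  print([tuple(map(int,x[1:])) for x in c])
E
```

```text
clock: 10.35
tool_pos: [0.3761, 0.3203, 0.1649]
ee_rot: [0.001, 0.328, 0.945, 0.003]
ft_force: [0.9, 0.1, 0.2]
grip_width: 0.0602
gripper_force: 0.0
clock: 11.02
tool_pos: [0.4465, 0.3121, 0.1595]
ee_rot: [-0.0, 0.03, 1.0, -0.001]
ft_force: [-0.3, -0.8, 0.3]
grip_width: 0.0601
gripper_force: 0.0
green 312 328 264 341 bubble [ 8.44755245 46.29370629] [  4  37  10  19 143]
vial len 0.06201952920454486 bubble off toward hinge mm 5.151768975230387
[(40, 18), (57, 19), (117, 16), (45, 17), (18, 32), (8, 67), (3, 106), (4, 128), (9, 125), (39, 108), (95, 94), (127, 89), (133, 89), (133, 89), (129, 90), (133, 88), (137, 87), (146, 81), (150, 79), (145, 80), (151, 80), (145, 78), (153, 75), (144, 65), (131, 55), (128, 64), (130, 82), (135, 88), (134, 88), (135, 88), (135, 89), (135, 88), (133, 89), (132, 89), (133, 88), (134, 89), (136, 88), (131, 88), (113, 92), (71, 105), (36, 117), (24, 132), (20, 140), (20, 147), (20, 148), (19, 148), (19, 148), (19, 148), (20, 148), (19, 148), (20, 147), (20, 147), (21, 148), (21, 146), (20, 145), (22, 144), (25, 135), (40, 118), (79, 99), (118, 89), (1
[... 570 characters left out ...]
36, 87), (134, 86), (133, 86), (143, 80), (151, 78), (144, 78), (149, 78), (150, 77), (146, 78), (150, 73), (152, 62), (148, 54), (130, 63), (130, 80), (103, 90), (61, 105), (33, 122), (23, 135), (22, 140), (19, 144), (21, 144), (20, 142), (20, 141), (22, 143), (20, 142), (20, 142), (21, 141), (20, 140), (20, 140), (21, 140), (20, 140), (24, 136), (30, 126), (47, 107), (93, 88), (132, 78), (158, 74), (150, 76), (148, 72), (146, 60), (136, 54), (130, 68), (136, 81), (135, 86), (140, 84), (137, 84), (141, 82), (134, 84), (141, 83), (142, 83), (133, 83), (132, 84), (111, 83), (66, 88), (20, 100), (4, 118), (4, 130), (3, 131), (4, 112), (4, 71), (22, 32), (101, 13), (92, 16), (59, 18), (75, 19)]
```

The bubble's midpoint is about 1 px (under 1 mm) from the middle of the lines, so it is between them. Next I turn the gripper 90° and press both end pads with the open fingertips.

```bash
python3 -m inch '1 0 0 0 0 -6 6;2 0 0 0 0 -12 6;3 0 0 0 0 -18 6;4 0 0 0 0 -24 6;4 0 0 0 0 -30 6;4 0 0 0 0 -36 6;4 0 0 0 0 -42 6;4 0 0 0 0 -48 6'
python3 -m inch '0 0 0 0 0 -6 6;0 0 0 0 0 -12 6;0 0 0 0 0 -18 6;0 0 0 0 0 -24 6;0 0 0 0 0 -30 6;0 0 0 0 0 -36 6;0 0 0 0 0 -42 6;0 0 -2 0 0 -42 6'
python3 -m inch '0 0 -2 0 0 0 6;0 0 -3 0 0 0 6;0 0 -3 0 0 0 6'
python3 - <<'E'
from h import *
s=telemetry.sense();q=s['ee_rot'];print(s['tool_pos'],q,2*np.degrees(np.arctan2(q[2],q[1]))-90,s['joint_pos'][6])
snap('wrist','w7')
E
```

```text
clock: 11.73
tool_pos: [0.4864, 0.3125, 0.1597]
ee_rot: [-0.0, 0.436, 0.9, -0.001]
ft_force: [-0.5, 0.6, -0.4]
grip_width: 0.0598
gripper_force: 0.0
clock: 12.4
tool_pos: [0.4887, 0.3141, 0.1425]
ee_rot: [-0.0, 0.729, 0.684, 0.003]
ft_force: [0.3, 0.1, 0.4]
grip_width: 0.0597
gripper_force: 0.0
clock: 12.65
tool_pos: [0.4849, 0.3117, 0.1077]
ee_rot: [-0.001, 0.727, 0.686, -0.003]
ft_force: [-0.3, -0.1, 0.5]
grip_width: 0.0599
gripper_force: 0.0
[0.48492623 0.31173372 0.10767486] [-0.00076611  0.72725495  0.68636177 -0.00267921] -3.3139867161077774 -0.3924034544195945
```

View pics/w7.png

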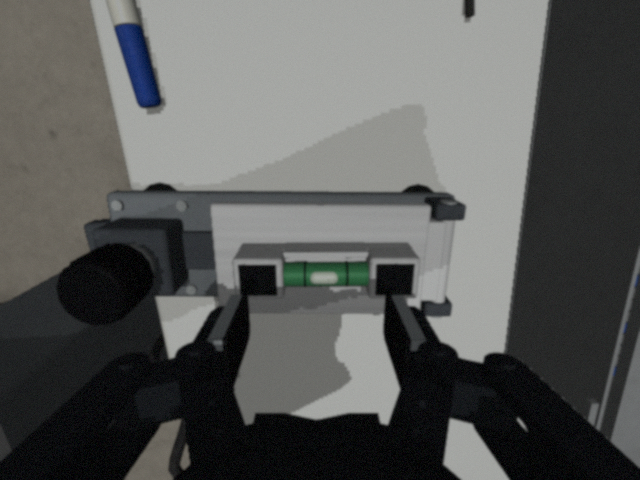

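The bubble at (324,277) is centred between the lines at columns 305 and 345, and the fingertips line up over the two pads. I'll descend gently.

```bash
python3 -m inch '0 0 -1 0 0 0 6;0 0 -2 0 0 0 6;0 0 -2.5 0 0 0 6;0 0 -2.5 0 0 0 6;0 0 -2.5 0 0 0 6;0 0 -2.5 0 0 0 6' 
python3 -m inch '0 0 -.2 0 0 0 6;0 0 -.4 0 0 0 6;0 0 -.4 0 0 0 6;0 0 -.4 0 0 0 6'
```

```text
clock: 13.2
tool_pos: [0.487, 0.3124, 0.0851]
ee_rot: [-0.0, 0.727, 0.687, -0.0]
ft_force: [0.8, 0.2, -0.8]
grip_width: 0.0604
gripper_force: 0.0
clock: 13.53
tool_pos: [0.4867, 0.3124, 0.0807]
ee_rot: [-0.001, 0.727, 0.687, -0.001]
ft_force: [-0.5, 0.8, -0.9]
grip_width: 0.0596
gripper_force: 0.0
```

```bash
for i in 1 2 3; do python3 -m inch '0 0 -.2 0 0 0 6;0 0 -.2 0 0 0 6;0 0 -.2 0 0 0 6;0 0 -.2 0 0 0 6' | egrep 'tool_pos|ft_f'; done
```

```text
tool_pos: [0.4868, 0.3124, 0.0788]
ft_force: [-0.0, 0.6, -0.7]
tool_pos: [0.4868, 0.3124, 0.0767]
ft_force: [-0.1, 0.5, 0.1]
tool_pos: [0.4867, 0.3124, 0.0748]
ft_force: [0.7, 0.6, 0.1]
```

```bash
for i in 1 2 3 ; do python3 -m inch '0 0 -.1 0 0 0 6;0 0 -.1 0 0 0 6;0 0 -.1 0 0 0 6;0 0 -.1 0 0 0 6' | egrep 'tool_pos|ft_f'; done
```

```text
tool_pos: [0.4868, 0.3124, 0.0739]
ft_force: [-1.1, -0.5, 2.3]
tool_pos: [0.4867, 0.3124, 0.073]
ft_force: [-1.1, -0.5, 4.4]
tool_pos: [0.4868, 0.3124, 0.0722]
ft_force: [-1.7, -1.0, 8.1]
```

```bash
python3 -m inch '0 0 -.06 0 0 0 6;0 0 -.06 0 0 0 6;0 0 -.06 0 0 0 6;0 0 -.06 0 0 0 6' | egrep 'tool_pos|ft_f'; for i in 1 2 3 4 5 6; do python3 -m inch '0 0 0 0 0 0 6;0 0 0 0 0 0 6;0 0 0 0 0 0 6' | egrep 'ft_f'; done
cat > m.py <<'E'
import sys;from h import *
f=sys.argv[1];snap('wrist',f)
im=cv2.imread('pics/'+f+'.png');h=cv2.cvtColor(im,cv2.COLOR_BGR2HSV)
g=cv2.inRange(h,(50,90,40),(90,255,255));n,l,st,ce=cv2.connectedComponentsWithStats(g);i=1+st[1:,4].argmax();x,y,ww,hh=st[i,:4];print(x,y,ww,hh)
v=h[y+hh//2-1:y+hh//2+4,x:x+ww].mean(0).round().astype(int)
print([(x+k,int(a[1]),int(a[2])) for k,a in enumerate(v)])
E
python3 m.py w8
```

```text
tool_pos: [0.4868, 0.3124, 0.0717]
ft_force: [-1.6, -1.1, 7.7]
ft_force: [-1.8, -0.7, 7.9]
ft_force: [-2.1, -0.5, 9.0]
ft_force: [-1.5, -1.4, 8.7]
ft_force: [-1.6, -1.4, 8.9]
ft_force: [-2.6, -1.4, 8.4]
ft_force: [-1.8, -1.6, 9.1]
272 290 102 28
[(np.int32(272), 99, 83), (np.int32(273), 117, 91), (np.int32(274), 125, 93), (np.int32(275), 122, 96), (np.int32(276), 119, 98), (np.int32(277), 116, 97), (np.int32(278), 116, 99), (np.int32(279), 116, 99), (np.int32(280), 118, 98), (np.int32(281), 115, 99), (np.int32(282), 119, 99), (np.int32(283), 116, 99), (np.int32(284), 117, 99), (np.int32(285), 118, 100), (np.int32(286), 118, 99), (np.int32(287), 116, 100), (np.int32(288), 118, 99), (np.int32(289), 117, 99), (np.int32(290), 118, 99), (np.int32(291), 116, 98), (np.int32(292), 113, 99), (np.int32(293), 111, 99), (np.int32(294), 116, 96), (np.int32(295), 120, 88), (np.int32(296), 119, 69), (np.int32(297), 130, 48), (np.int32(298), 122, 62), (np.int32(299), 121, 85), (np.int32(300), 118, 95), (np.int32(301), 117, 98), (np.int32(302), 115, 99), (np.int32(303), 115, 99), (np.int32(304), 107,
[... 1088 characters left out ...]
nt32(347), 119, 73), (np.int32(348), 108, 50), (np.int32(349), 111, 52), (np.int32(350), 113, 76), (np.int32(351), 109, 93), (np.int32(352), 118, 97), (np.int32(353), 114, 100), (np.int32(354), 115, 100), (np.int32(355), 118, 99), (np.int32(356), 116, 99), (np.int32(357), 117, 100), (np.int32(358), 118, 99), (np.int32(359), 116, 98), (np.int32(360), 117, 99), (np.int32(361), 119, 99), (np.int32(362), 116, 99), (np.int32(363), 120, 99), (np.int32(364), 117, 100), (np.int32(365), 116, 99), (np.int32(366), 122, 97), (np.int32(367), 120, 97), (np.int32(368), 118, 97), (np.int32(369), 119, 97), (np.int32(370), 127, 94), (np.int32(371), 121, 93), (np.int32(372), 121, 94), (np.int32(373), 106, 87)]
```

```bash
python3 -m inch '0 0 -.05 0 0 0 6;0 0 -.05 0 0 0 6;0 0 -.05 0 0 0 6;0 0 -.05 0 0 0 6' | egrep 'tool_pos|ft_f'; for i in 1 2 3 4 5 6; do python3 -m inch '0 0 0 0 0 0 6;0 0 0 0 0 0 6;0 0 0 0 0 0 6' | egrep 'ft_f|clock'; done; python3 m.py w9 | tr ')' '\n' | awk -F, '{print $2,$3,$4}' | paste -sd'|'
```

```text
tool_pos: [0.4868, 0.3124, 0.0713]
ft_force: [-3.6, -0.8, 10.1]
clock: 18.0
ft_force: [-3.4, -1.1, 8.6]
clock: 18.25
ft_force: [-2.6, -1.3, 10.3]
clock: 18.5
ft_force: [-2.1, -1.1, 10.6]
clock: 18.75
ft_force: [-2.0, -0.8, 9.5]
clock: 19.0
ft_force: [-2.7, -1.1, 10.1]
clock: 19.25
ft_force: [-2.5, -1.8, 9.1]
  |  | 96  83 | (np.int32(273  | 117  89 | (np.int32(274  | 123  92 | (np.int32(275  | 124  94 | (np.int32(276  | 116  98 | (np.int32(277  | 118  97 | (np.int32(278  | 117  99 | (np.int32(279  | 120  98 | (np.int32(280  | 119  98 | (np.int32(281  | 117  99 | (np.int32(282  | 120  98 | (np.int32(283  | 116  100 | (np.int32(284  | 117  98 | (np.int32(285  | 118  98 | (np.int32(286  | 116  100 | (np.int32(287  | 116  99 | (np.int32(288  | 116  99 | (np.int32(289  | 120  100 | (np.int32(290  | 119  98 | (np.int32(291  | 116  99 | (np.int32(292  | 112  101 | (np.int32(293  | 117  99 | (np.int32(294  | 113  98 | (np.int32(295  | 115  89 | (np.int32(296  | 116  68 | (np.int32(297  | 135  45 | (np.int32(298  | 125  60 | (np.int32(299  | 124  83 | (np.int32(300  | 118  96 | (np.int32(301 
[... 1247 characters left out ...]
nt32(348  | 114  51 | (np.int32(349  | 103  51 | (np.int32(350  | 110  78 | (np.int32(351  | 116  93 | (np.int32(352  | 118  98 | (np.int32(353  | 117  100 | (np.int32(354  | 116  100 | (np.int32(355  | 121  99 | (np.int32(356  | 116  100 | (np.int32(357  | 117  98 | (np.int32(358  | 114  99 | (np.int32(359  | 117  97 | (np.int32(360  | 113  100 | (np.int32(361  | 117  98 | (np.int32(362  | 119  98 | (np.int32(363  | 120  97 | (np.int32(364  | 118  98 | (np.int32(365  | 118  98 | (np.int32(366  | 119  98 | (np.int32(367  | 118  97 | (np.int32(368  | 119  97 | (np.int32(369  | 120  97 | (np.int32(370  | 123  95 | (np.int32(371  | 123  92 | (np.int32(372  | 122  91 | (np.int32(373  | 102  89 |
```

The push is steady at about 10 N, and the bubble at 305.5–336.5 lies between the lines at 297 and 348.5.

```bash
python3 -c "
from cell import r
print(r.sign_off())"
```

```text
the job is handed in; nothing more can be done
None
```

The job is handed in: the spirit level stands on the middle of the plate, the bubble rests between the lines about 0.8 mm off centre, and the arm was still pressing with about 10 N at about 19 s on the clock; I touched none of the small things.

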